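# Load a capacitor test plate with the stripes on their marks and run the test

## Task

Clear the yellow multimeter off the test plate and lay it on the blue mat, then stand every black capacitor from the wooden board upright on a contact pad of its own, centred, and turned so that its white stripe faces that pad's red mark. When all are in place, press the control box's keys fully down one at a time, letting each come up again: green, yellow, green once more, then red. Leave the bottle, screw bin and heat sink alone.

Things in the scene. Friction and masses are not known exactly. Their poses are not given: they have to be found in the camera images.
- mat: Blue rectangular mat lying on the bench, 170 (its x) x 220 (its y) x 3 mm, fixed. Origin: centre of its underside. The multimeter's parking place.
- tray: Pale wooden staging board, 240 x 240 x 8 mm, fixed, upper face at z = 0.008, on which the capacitors stand at the start. Origin: centre of its underside.
- meter: Yellow handheld multimeter with a dark face, lying on its back: 165 (its x) x 60 (its y) x 36 mm, 0.3 kg. It starts lying across the test plate. Origin: centre of its underside; z up through its face. The yellow sides, 34 mm high, are the place to grip it (60 mm across).
- bottle: White bottle with a blue cap, 56 mm diameter, 130 mm high, loose bystander. Origin: centre of its underside.
- screw_bin: Small blue open bin, 90 x 120 x 45 mm, loose bystander. Origin: centre of its underside.
- heatsink: Finned aluminium heat sink, 50 x 80 x 36 mm, loose bystander. Origin: centre of its underside.
- capA: Black screw-terminal capacitor, an upright can 54 mm diameter, 66 mm high (two small screw terminals on top to 75 mm), 0.26 kg, bottom-heavy. Origin: centre of its underside; z up its axis; its x axis points to the white polarity stripe that runs down its side (a white tick on top shows the same direction). The four are alike; one may be absent.
- capA_stripe (a point): Foot of that capacitor's white stripe, on the can's surface at the level of its underside, 27 mm along its x.
- capB: Black screw-terminal capacitor, an upright can 54 mm diameter, 66 mm high (two small screw terminals on top to 75 mm), 0.26 kg, bottom-heavy. Origin: centre of its underside; z up its axis; its x axis points to the white polarity stripe that runs down its side (a white tick on top shows the same direction). The four are alike; one may be absent.
- capB_stripe (a point): Foot of that capacitor's white stripe, on the can's surface at the level of its underside, 27 mm along its x.
- capC: Black screw-terminal capacitor, an upright can 54 mm diameter, 66 mm high (two small screw terminals on top to 75 mm), 0.26 kg, bottom-heavy. Origin: centre of its underside; z up its axis; its x axis points to the white polarity stripe that runs down its side (a white tick on top shows the same direction). The four are alike; one may be absent.
- capC_stripe (a point): Foot of that capacitor's white stripe, on the can's surface at the level of its underside, 27 mm along its x.
- capD: Black screw-terminal capacitor, an upright can 54 mm diameter, 66 mm high (two small screw terminals on top to 75 mm), 0.26 kg, bottom-heavy. Origin: centre of its underside; z up its axis; its x axis points to the white polarity stripe that runs down its side (a white tick on top shows the same direction). The four are alike; one may be absent.
- capD_stripe (a point): Foot of that capacitor's white stripe, on the can's surface at the level of its underside, 27 mm along its x.
- pad1: Round brass-coloured contact pad, printed flat on the fixed light grey test plate (270 x 270 x 10 mm, four pads in a square 115 mm apart, parallel to its edges). The pad is flush (60 mm, with a dark edge to 68 mm diameter) at z = 0.010. Origin: its centre; its x axis points to its red mark, a red bar printed from 31 to 51 mm from the centre. Each pad's mark points its own way.
- pad2: Round brass-coloured contact pad, printed flat on the fixed light grey test plate (270 x 270 x 10 mm, four pads in a square 115 mm apart, parallel to its edges). The pad is flush (60 mm, with a dark edge to 68 mm diameter) at z = 0.010. Origin: its centre; its x axis points to its red mark, a red bar printed from 31 to 51 mm from the centre. Each pad's mark points its own way.
- pad3: Round brass-coloured contact pad, printed flat on the fixed light grey test plate (270 x 270 x 10 mm, four pads in a square 115 mm apart, parallel to its edges). The pad is flush (60 mm, with a dark edge to 68 mm diameter) at z = 0.010. Origin: its centre; its x axis points to its red mark, a red bar printed from 31 to 51 mm from the centre. Each pad's mark points its own way.
- pad4: Round brass-coloured contact pad, printed flat on the fixed light grey test plate (270 x 270 x 10 mm, four pads in a square 115 mm apart, parallel to its edges). The pad is flush (60 mm, with a dark edge to 68 mm diameter) at z = 0.010. Origin: its centre; its x axis points to its red mark, a red bar printed from 31 to 51 mm from the centre. Each pad's mark points its own way.
- green (a joint): Travel of the green spring key in m: 0 released, 0.006 fully down (4 N).
- green_top (a point): Centre of the top face of the green key (32 mm diameter), pressed straight down. The three keys stand in a row, 62 mm apart, on a fixed beige control box 85 x 205 x 40 mm; which colour is where changes.
- yellow (a joint): Travel of the yellow spring key in m: 0 released, 0.006 fully down (4 N).
- yellow_top (a point): Centre of the top face of the yellow key (32 mm diameter), pressed straight down. The three keys stand in a row, 62 mm apart, on a fixed beige control box 85 x 205 x 40 mm; which colour is where changes.
- red (a joint): Travel of the red spring key in m: 0 released, 0.006 fully down (4 N).
- red_top (a point): Centre of the top face of the red key (32 mm diameter), pressed straight down. The three keys stand in a row, 62 mm apart, on a fixed beige control box 85 x 205 x 40 mm; which colour is where changes.

How it is judged (in metres and radians):
On the way, in this order (a step that is already met when the one before it is completed fails the run):
1. the multimeter lies on the blue mat, let go (x of meter in the frame of mat between -0.085 and 0.085 m and y of meter in the frame of mat between -0.11 and 0.11 m and height (world z) of meter below 0.015 m and angle between meter's own z axis and vertical below 0.15 rad and linear speed of meter below 0.02 m/s and contact force between meter and the fingers below 0.5 N), for 0.2 s.
2. every capacitor stands on a pad, its stripe at the pad's red mark (((horizontal distance between capA and pad1 below 0.01 m and x of capA_stripe in the frame of pad1 above 0.015 m and y of capA_stripe in the frame of pad1 between -0.01 and 0.01 m) or (horizontal distance between capA and pad2 below 0.01 m and x of capA_stripe in the frame of pad2 above 0.015 m and y of capA_stripe in the frame of pad2 between -0.01 and 0.01 m) or (horizontal distance between capA and pad3 below 0.01 m and x of capA_stripe in the frame of pad3 above 0.015 m and y of capA_stripe in the frame of pad3 between -0.01 and 0.01 m) or (horizontal distance between capA and pad4 below 0.01 m and x of capA_stripe in the frame of pad4 above 0.015 m and y of capA_stripe in the frame of pad4 between -0.01 and 0.01 m)) and angle between each of capA, capB, capC, capD's own z axis and vertical below 0.08 rad and height (world z) of each of capA, capB, capC, capD below 0.016 m and linear speed of each of capA, capB, capC, capD below 0.02 m/s and ((horizontal distance between capB and pad1 below 0.01 m and x of capB_stripe in the frame of pad1 above 0.015 m and y of capB_stripe in the frame of pad1 between -0.01 and 0.01 m) or (horizontal distance between capB and pad2 below 0.01 m and x of capB_stripe in the frame of pad2 above 0.015 m and y of capB_stripe in the frame of pad2 between -0.01 and 0.01 m) or (horizontal distance between capB and pad3 below 0.01 m and x of capB_stripe in the frame of pad3 above 0.015 m and y of capB_stripe in the frame of pad3 between -0.01 and 0.01 m) or (horizontal distance between capB and pad4 below 0.01 m and x of capB_stripe in the frame of pad4 above 0.015 m and y of capB_stripe in the frame of pad4 between -0.01 and 0.01 m)) and ((horizontal distance between capC and pad1 below 0.01 m and x of capC_stripe in the frame of pad1 above 0.015 m and y of capC_stripe in the frame of pad1 between -0.01 and 0.01 m) or (horizontal distance between capC and pad2 below 0.01 m and x of capC_stripe in the frame of pad2 above 0.015 m and y of capC_stripe in the frame of pad2 between -0.01 and 0.01 m) or (horizontal distance between capC and pad3 below 0.01 m and x of capC_stripe in the frame of pad3 above 0.015 m and y of capC_stripe in the frame of pad3 between -0.01 and 0.01 m) or (horizontal distance between capC and pad4 below 0.01 m and x of capC_stripe in the frame of pad4 above 0.015 m and y of capC_stripe in the frame of pad4 between -0.01 and 0.01 m)) and ((horizontal distance between capD and pad1 below 0.01 m and x of capD_stripe in the frame of pad1 above 0.015 m and y of capD_stripe in the frame of pad1 between -0.01 and 0.01 m) or (horizontal distance between capD and pad2 below 0.01 m and x of capD_stripe in the frame of pad2 above 0.015 m and y of capD_stripe in the frame of pad2 between -0.01 and 0.01 m) or (horizontal distance between capD and pad3 below 0.01 m and x of capD_stripe in the frame of pad3 above 0.015 m and y of capD_stripe in the frame of pad3 between -0.01 and 0.01 m) or (horizontal distance between capD and pad4 below 0.01 m and x of capD_stripe in the frame of pad4 above 0.015 m and y of capD_stripe in the frame of pad4 between -0.01 and 0.01 m))), for 0.2 s.
3. the green key is pressed fully, alone (value of joint green above 0.004 m and value of joint each of yellow, red below 0.002 m), for 0.05 s.
4. then the yellow key is pressed fully, alone (value of joint yellow above 0.004 m and value of joint each of green, red below 0.002 m), for 0.05 s.
5. then the green key is pressed fully again, alone (all of step 3), for 0.05 s.
6. then the red key is pressed fully, alone (value of joint red above 0.004 m and value of joint each of green, yellow below 0.002 m), for 0.05 s.
At the end, for the whole second after the job is handed in: Multimeter flat, its centre over the blue mat; every capacitor upright at rest on the plate, centre within 10 mm of a pad's centre, foot of its stripe within 10 mm of the line from pad centre through red mark, on the mark's side (about 20 degrees); keys released (all of step 2 and x of meter in the frame of mat between -0.085 and 0.085 m and y of meter in the frame of mat between -0.11 and 0.11 m and height (world z) of meter below 0.015 m and angle between meter's own z axis and vertical below 0.15 rad and linear speed of meter below 0.02 m/s and value of joint each of green, yellow, red below 0.002 m); the robot touches nothing.
It fails at once if a key is pressed while the multimeter is not on the mat (more than 200 mm from its centre) (value of joint any of green, yellow, red above 0.003 m and horizontal distance between meter and mat above 0.2 m).
It fails at once if a key is pressed while a capacitor is still on the wooden board (value of joint any of green, yellow, red above 0.003 m and horizontal distance between any of capA, capB, capC, capD and tray below 0.12 m).
It fails at once if two keys are pressed at once (value of joint each of green, yellow above 0.003 m or value of joint each of green, red above 0.003 m or value of joint each of yellow, red above 0.003 m).
It fails at once if the bottle, screw bin or heat sink is moved by more than 30 mm (distance of any of bottle, screw_bin, heatsink from where it was at the start of the episode above 0.03 m).
Of capA, capB, capC, capD only 3 to 4 are there at a start; the rules pass over those that are not, and their reading is None.
At some moment in a run one of capA, capB, capC, capD, meter may be knocked a few centimetres aside while the robot is not near it.
It also fails if it takes over 208 s, if anything falls off the work surface, if the arm or the gripper's body presses on something with over 40 N, if the wrist force passes 120 N, or if a joint passes its speed limit or range.

## Robot

A 6-joint arm with a two-finger parallel gripper is mounted at the origin on the work surface. World frame = base frame: x ahead of the robot, y to its left, z up, the work surface at z = 0. Lengths are in m, angles in degrees, forces in N, time in s.
With the tool pointing down it reaches from about 0.3 to 0.825 m from the base axis. Payload 5.4 kg.
Tool frame: the origin (TCP) lies midway between the tips of the shut fingers; the grasp point (between the pads) lies 19 mm behind it; z points along the fingers, y is the line along which they close (so a half turn about z gives the same grasp; the last joint's range is limited). The gripper opens to 92 mm and grips with 3 to 60 N. Pads are 20 mm wide; open, the fingers measure 128 mm over their backs; the gripper's body (75 mm by 189 mm) begins 69 mm behind the grasp point.
Start: joints at [-85.548, 9.076, 91.501, -0, 79.423, -12.038], TCP at [0.163, -0.551, 0.215] pointing down, gripper open.
Joint ranges: [-166.64, 166.64], [-54.1, 131.32], [10.49, 154.53], [-73.88, 253.88], [9.74, 151.15], [-171.62, 171.62]. Speed limits (degrees/s): [147.25, 147.25, 180, 180, 180, 180].

## Interface

Orientations are given as [roll, pitch, yaw] about the fixed x, y, z axes, in that order (R = Rz(yaw) Ry(pitch) Rx(roll)).
In Python, from bench import r gives the robot as it stands.
- The arm moves only by the tool send_rows, never from a script. Its argument "moves" is text: rows parted by semicolons, each of 7 numbers parted by spaces: the turn, a rotation vector about the tool's x, y, z in rad, then the shift along the tool's x, y, z in mm, then the closure, from 0 (fully open) to 1 (shut). A call has exactly 8 rows; each row is the pose to reach, as a shift and turn from the pose commanded when the call began, along the tool's axes at that moment; what a row does not reach only later rows make up. A row lasts 1/10 s, in which the tool goes at most 50 mm and 8.59 degrees, less where a joint would pass 70% of its speed; a pose out of reach is approached as far as the arm can. A call with a gripper value outside its range is refused whole. The fingers move at their own pace and stop on an object; "force" is the grip in N (left out, the last holds). Time passes only in rows, so rows that repeat a pose let the fingers close, or fill a call up. It gives the time, the measured TCP pose, the force, the opening and the grip force at its end, in the units of the state.
- r.state(): the state, without advancing time (a new reading comes with each control period).
- r.grab_frame(name): name is "scene" or "top" or "wrist"; returns a dict with "pixels" (480x640x3 uint8, red, green, blue), "z_map" (480x640 float32, m along the optical axis (not along the pixel's ray), 0 where there is no reading), "K" (3x3 intrinsics, pixels), "position" and "rotation" of the camera in the world; the wrist camera has in their place "hand_eye" (4x4, takes a point from camera to tool coordinates, whose origin is the TCP and whose axes are the flange's). Camera axes: x right, y up, looking along -z (the intrinsics and any distortion apply to the point x, -y, -z); pixel columns grow to the right and rows downward; lengths in m; the calibration is good to about 2 mm. A picture is of the moment at which its call begins: read the wrist's pose just before it.
- r.close_job(): hands the job in; it is judged then, once.
The state is a dict: "clock": time; "joints": joint angles; "qvel": joint speeds; "joint_torque": joint torques, N m; "tool_pos": TCP position; "tool_rot": TCP orientation; "ft_force": force on the tool from outside, world axes, zero at the start; "moment": the same for the moment, N m; "opening": finger opening in m; "grasp_force": force on a finger pad.
Only numpy, scipy, OpenCV 4.12 (cv2) and the standard library are available. Lean on these libraries where they do the work, as an engineer would, in place of code of your own. Each camera call takes 0.05 s, during which the arm holds its last target. There are 200 camera calls.

## Working session

There is one attempt and no reset: what is moved stays moved. The work goes in short steps, Python scripts to look and compute and a tool call to move; the robot and the scene stay as the last step left them, time stands still between calls to the robot, and variables do not carry over. Pictures are saved under pics/ and viewed, at most 14 in all, crops included, and the job is handed in when it is done.

Besides the shell and the picture viewer there is one more tool, called after ">>>" as name(argument=value, ...), one argument or row to a line, values as JSON. send_rows: Moves the arm, as the interface text tells. Its arguments: {"type":"object","properties":{"moves":{"type":"string"},"force":{"type":"number"}},"required":["moves"]}

```bash
ls; mkdir -p pics
python3 - <<'E'
from bench import r
import cv2,pickle
print(r.state())
for n in ("scene","top"):
    f=r.grab_frame(n); pickle.dump(f,open(n+"0.pkl","wb"))
    print(n,f["K"].tolist(),f["position"],f["rotation"],[k for k in f])
    cv2.imwrite(f"pics/{n}0.png",f["pixels"][:,:,::-1])
E
```

```text
pics
{'clock': 0.0, 'joints': array([-8.55468412e+01,  9.11253030e+00,  9.15702453e+01, -1.81586542e-04,
        7.94234910e+01, -1.20389682e+01]), 'qvel': array([ 0.06073303,  0.00347953, -0.04848697,  0.02175861, -0.03759075,
        0.03174165]), 'joint_torque': array([-2.26827964e-03, -3.85575414e+01, -3.22110415e+01,  6.99574454e-02,
        3.80669406e-02, -1.51670006e-04]), 'tool_pos': array([ 0.16315203, -0.55072474,  0.21363696]), 'tool_rot': array([-1.79896033e+02, -2.19902162e-02,  1.64921405e+01]), 'ft_force': array([0.69676023, 0.48082448, 0.35408534]), 'moment': array([-0.01993489,  0.02284405, -0.00478872]), 'grasp_force': 0.0, 'opening': 0.09215168602117227}
scene [[556.0659699019074, 0.0, 319.0436071275282], [0.0, 556.0659699019074, 235.0194168221994], [0.0, 0.0, 1.0]] [1.40558907 0.10416125 1.13357927] [38.24374443 -0.27026859 95.14392424] ['pixels', 'z_map', 'K', 'position', 'rotation']
top [[463.15239437473883, 0.0, 325.5343653679853], [0.0, 463.15239437473883, 246.56893173742264], [0.0, 0.0, 1.0]] [0.4489286  0.03132286 1.04626084] [  7.0390085   -0.36620081 -89.91187499] ['pixels', 'z_map', 'K', 'position', 'rotation']
```

View pics/top0.png

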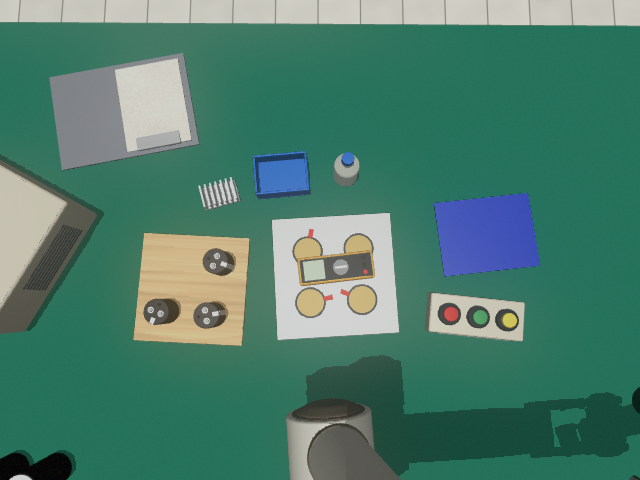

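View pics/scene0.png

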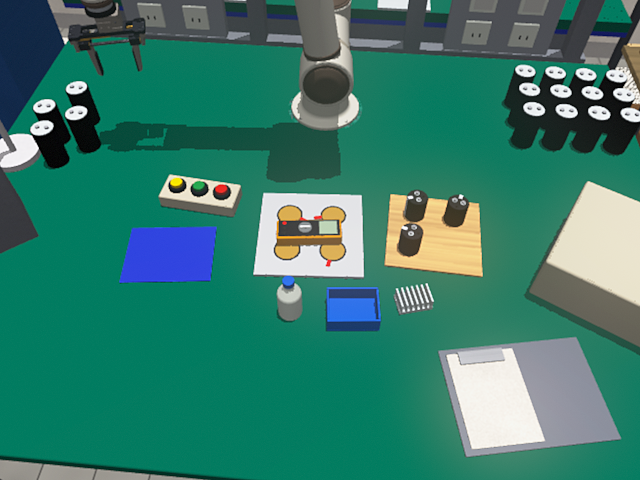

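Top view: meter at about (337,267) lying over four pads (308,251), (358,248), (310,303), (362,300). Three caps at (218,262), (158,311), (209,315), mat (487,235), keys red (450,314), green (479,317), yellow (508,320). The scene view agrees. I'll enlarge both.

```bash
cat > h.py <<'E'
import numpy as np,cv2,pickle
from scipy.spatial.transform import Rotation as Ro
def cam(f,st=None):
    if 'position' in f: return Ro.from_euler('xyz',f['rotation'],degrees=True).as_matrix(),np.array(f['position'])
    T=np.eye(4);T[:3,:3]=Ro.from_euler('xyz',st['tool_rot'],degrees=True).as_matrix();T[:3,3]=st['tool_pos']
    T=T@np.array(f['hand_eye']);return T[:3,:3],T[:3,3]
def ray(f,uv,st=None):
    R,p=cam(f,st);K=f['K'];u,v=uv
    d=R@np.array([(u-K[0,2])/K[0,0],-(v-K[1,2])/K[1,1],-1.]);return p,d
def onz(f,uv,z,st=None):
    p,d=ray(f,uv,st);return p+d*(z-p[2])/d[2]
def tri(a,b):  # two (p,d)
    A=np.zeros((3,3));c=np.zeros(3)
    for p,d in (a,b):
        d=d/np.linalg.norm(d);M=np.eye(3)-np.outer(d,d);A+=M;c+=M@p
    return np.linalg.solve(A,c)
def proj(f,X,st=None):
    R,p=cam(f,st);q=(np.asarray(X)-p)@R;K=f['K'];return np.array([K[0,2]+K[0,0]*q[0]/-q[2],K[1,2]+K[1,1]*q[1]/q[2]])
def crop(f,c,s,name):
    x0,y0,x1,y1=c;im=f['pixels'][y0:y1,x0:x1,::-1]
    im=cv2.resize(im,None,fx=s,fy=s,interpolation=cv2.INTER_CUBIC)
    for x in range((x0+19)//20*20,x1,20): cv2.putText(im,str(x),(int((x-x0)*s),10),0,.35,(255,0,255));cv2.line(im,(int((x-x0+.5)*s),12),(int((x-x0+.5)*s),18),(255,0,255))
    for y in range((y0+19)//20*20,y1,20): cv2.putText(im,str(y),(0,int((y-y0)*s)+4),0,.35,(255,0,255));cv2.line(im,(26,int((y-y0+.5)*s)),(32,int((y-y0+.5)*s)),(255,0,255))
    cv2.imwrite('pics/'+name,im)
E
python3 - <<'E'
from h import *
t=pickle.load(open('top0.pkl','rb'));s=pickle.load(open('scene0.pkl','rb'))
crop(t,(130,205,410,350),2.85,'topc.png')
crop(s,(250,180,490,285),3.3,'scenec.png')
for n,uv,z in [('matTL',(435,203),.003),('matTR',(527,194),.003),('matBR',(539,266),.003),('matBL',(445,276),.003),('plTL',(273,220),.01),('plTR',(389,213),.01),('plBR',(398,332),.01),('plBL',(278,339),.01),('red',(451,314),.05),('green',(479,317),.05),('yel',(508,320),.05)]:
    u,v=map(int,uv);R,p=cam(t);K=t['K'];zz=t['z_map'][v,u];P,d=ray(t,uv);print(n,onz(t,uv,z).round(4),'depth-pt',(P+d*zz).round(4))
E
```

```text
matTL [ 0.6793 -0.2268  0.003 ] depth-pt [ 0.6793 -0.2267  0.0032]
matTR [ 0.7011 -0.44    0.003 ] depth-pt [ 0.7005 -0.4389  0.0055]
matBR [ 0.5345 -0.4587  0.003 ] depth-pt [ 5.348e-01 -4.601e-01 -1.000e-04]
matBL [ 0.5115 -0.2447  0.003 ] depth-pt [ 0.5116 -0.2453  0.001 ]
plTL [0.6374 0.1442 0.01  ] depth-pt [0.6377 0.1444 0.0078]
plTR [ 0.6542 -0.1195  0.01  ] depth-pt [ 0.6541 -0.1194  0.0107]
plBR [ 0.3873 -0.1353  0.01  ] depth-pt [ 0.3874 -0.1352  0.0106]
plBL [0.3719 0.1291 0.01  ] depth-pt [0.3718 0.1291 0.0095]
red [ 0.4277 -0.2427  0.05  ] depth-pt [ 0.4279 -0.2403  0.0588]
green [ 0.4214 -0.3023  0.05  ] depth-pt [ 0.4218 -0.2982  0.0622]
yel [ 0.4152 -0.364   0.05  ] depth-pt [ 0.4157 -0.3573  0.0667]
```

View pics/topc.png

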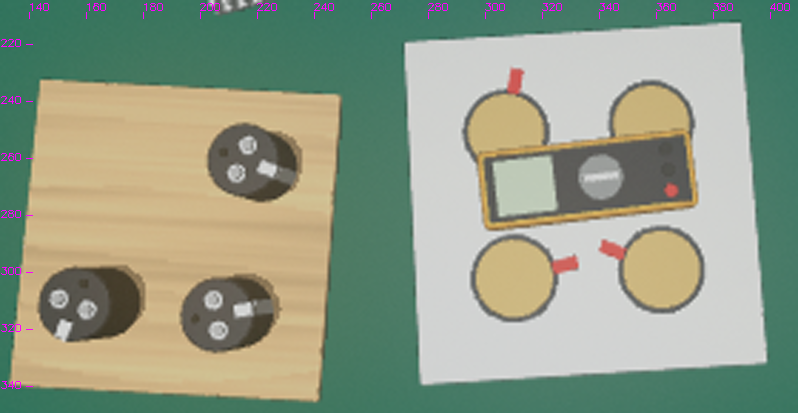

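View pics/scenec.png

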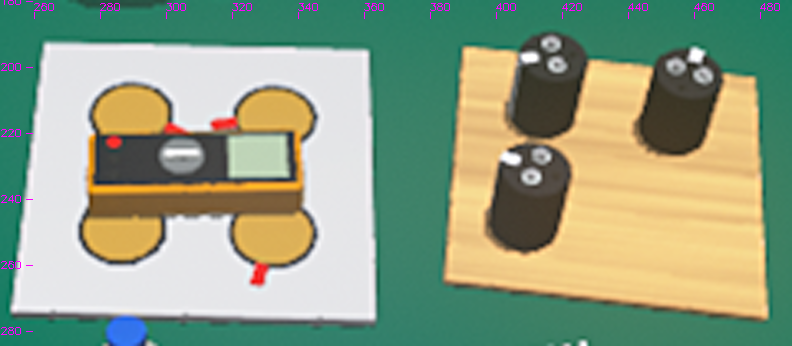

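Enlarged: meter's top corners lie near (299,259), (372,251), (374,277), (301,285). Cap tops/ticks are A (214.7,260.8)/(224,264.3), B (155.6,311.7)/(152.5,320.8), C (205.8,315.5)/(215.3,313.8). Red marks show at (311,233), (328,298) and (345,292). The fourth pad's mark is under the meter.

Run:
```python
from h import *
t=pickle.load(open('top0.pkl','rb'));s=pickle.load(open('scene0.pkl','rb'))
T=lambda a,b:tri(ray(t,a),ray(s,b)).round(4)
print('meter',T((336.4,268),(309.7,228.6)))
tc=[(298.8,258.7),(372.1,251),(373.9,277.3),(300.9,285)]
C=np.array([onz(t,c,.046) for c in tc]);print(C.round(4),C.mean(0))
d=C[0]+C[3]-C[1]-C[2];print('meter yaw',np.degrees(np.arctan2(d[1],d[0])),np.linalg.norm(d)/2)
for n,a,at,b,bt in [('A',(214.7,260.8),(224,264.3),(412.4,230),(404.5,227.9)),('B',(155.6,311.7),(152.5,320.8),(458.9,201.7),(461.2,196.4)),('C',(205.8,315.5),(215.3,313.8),(417.9,196.5),(410.6,197.3))]:
    c=onz(t,a,.083);k=onz(t,at,.074);c2=onz(s,b,.083);k2=onz(s,bt,.074)
    print(n,T(a,b),T(at,bt),c.round(4),c2.round(4),*[np.degrees(np.arctan2(*(q-w)[1::-1])).round(1) for q,w in((k,c),(k2,c2))])
for n,a,m in [('TL',(307.7,251.7),(310.7,233.4)),('TR',(358.8,248.2),None),('BL',(310.4,302.5),(328.2,298)),('BR',(361.9,299.4),(344.7,292.4))]:
    c=onz(t,a,.01);print(n,c.round(4),m and np.degrees(np.arctan2(*(onz(t,m,.01)-c)[1::-1])))
sc=lambda x,y:(250+x/3.3,180+y/3.3)
print('plate z TL,BR',T((273,220),sc(376,320)),T((398,332),sc(43,43)), 'BL pad/mark in scene')
print('pads',T((310.4,302.5),sc(274,117)),T((361.9,299.4),sc(131,113)))
for n,a,b in [('red',(451,313.5),(221.5,191)),('green',(479.5,316.5),(199,187)),('yel',(508,320),(177,183))]: print(n,T(a,b))
```

```text
meter [0.5263 0.0038 0.0373]
[[ 0.5458  0.083   0.046 ]
 [ 0.563  -0.0762  0.046 ]
 [ 0.5058 -0.0794  0.046 ]
 [ 0.4889  0.078   0.046 ]] [0.52588468 0.0013654  0.046     ]
meter yaw 96.13344659130424 0.15926733138129673
A [0.5381 0.259  0.0756] [0.531  0.2401 0.0728] [0.5375 0.2563 0.083 ] [0.5439 0.2589 0.083 ] -110.3 -124.3
B [0.4319 0.3789 0.0731] [0.4132 0.3853 0.073 ] [0.4322 0.3744 0.083 ] [0.4406 0.3774 0.083 ] 155.1 160.9
C [0.4243 0.2747 0.0737] [0.4277 0.2558 0.0724] [0.4246 0.2711 0.083 ] [0.4325 0.2744 0.083 ] -79.2 -102.4
TL [0.5652 0.065  0.01  ] -8.898700624601718
TR [ 0.5734 -0.0501  0.01  ] None
BL [0.4517 0.0583 0.01  ] -75.80539036804234
BR [ 0.4587 -0.0562  0.01  ] 68.00664116273671
plate z TL,BR [0.6383 0.1477 0.0037] [ 0.387  -0.1364  0.0047] BL pad/mark in scene
pads [0.4516 0.0596 0.007 ] [ 0.4586 -0.0552  0.0077]
red [ 0.4286 -0.2407  0.0478]
green [ 0.4224 -0.3014  0.0505]
yel [ 0.4152 -0.3618  0.0522]
```

```bash
cat >> h.py <<'E'
def plan(st,*targets):  # (x,y,z,yaw): mm shift along tool axes + rz for a vertical tool
    yw=st['tool_rot'][2];c,s=np.cos(np.radians(yw)),np.sin(np.radians(yw))
    for x,y,z,w in targets:
        d=(np.array([x,y,z])-st['tool_pos'])*1000
        dw=(w-yw+180)%360-180
        print('->',(x,y,z,w),'rz %.3f  d %.0f %.0f %.0f'%(-np.radians(dw),c*d[0]+s*d[1],s*d[0]-c*d[1],-d[2]),'dist %.0f deg %.0f'%(np.linalg.norm(d),dw))
E
python3 - <<'E'
from h import *
from bench import r
plan(r.state(),(.36,-.25,.2,76),(.526,.003,.2,96))
E
```

```text
-> (0.36, -0.25, 0.2, 76) rz -1.039  d 274 -233 14 dist 360 deg 60
-> (0.526, 0.003, 0.2, 96) rz -1.388  d 505 -428 14 dist 662 deg 80
```

>>> send_rows(
  moves="0 0 -0.13 34 -29 2 0; 0 0 -0.26 68 -58 4 0; 0 0 -0.39 103 -87 5 0; 0 0 -0.52 137 -116 7 0; 0 0 -0.65 171 -145 9 0; 0 0 -0.78 205 -175 10 0; 0 0 -0.91 240 -204 12 0; 0 0 -1.04 274 -233 14 0",
)

```text
clock: 0.9
tool_pos: [0.3603, -0.2483, 0.2003]
tool_rot: [-180.0, -0.0, 76.4]
ft_force: [0.8, -0.3, 0.5]
opening: 0.092
grasp_force: 0.0
```

Run:
```python
from h import *
from bench import r
s=r.state();print(s['tool_pos'],s['tool_rot'])
plan(s,(.526,.003,.2,96))
```

```text
[ 0.36030836 -0.24829731  0.20029584] [-1.79997927e+02 -9.71803233e-03  7.63634391e+01]
-> (0.526, 0.003, 0.2, 96) rz -0.343  d 283 102 0 dist 301 deg 20
```

>>> send_rows(
  moves="0 0 -0.05 40 15 0 0; 0 0 -0.1 81 29 0 0; 0 0 -0.15 121 44 0 0; 0 0 -0.2 162 58 0 0; 0 0 -0.25 202 73 0 0; 0 0 -0.3 243 87 0 0; 0 0 -0.343 283 102 0 0; 0 0 -0.343 283 102 0 0",
)

```text
clock: 1.7
tool_pos: [0.5281, 0.0039, 0.2]
tool_rot: [-180.0, -0.1, 96.1]
ft_force: [-0.8, 0.2, -0.5]
opening: 0.0921
grasp_force: 0.0
```

Run:
```python
from h import *
from bench import r
s=r.state();f=r.grab_frame('wrist');pickle.dump((s,f),open('w1.pkl','wb'))
print(s['tool_pos'],s['tool_rot'],f['hand_eye'])
crop(f,(0,0,640,480),1.2,'w1.png')
```

```text
[0.52809146 0.00387457 0.20002099] [-1.79995687e+02 -8.95080702e-02  9.60676216e+01] [[-1.72835612e-03  9.66335640e-01  2.57278923e-01  7.30205027e-02]
 [ 9.99998489e-01  1.62186092e-03  6.26135621e-04 -1.27553823e-03]
 [ 1.87786535e-04  2.57279617e-01 -9.66336982e-01 -1.69305102e-01]
 [ 0.00000000e+00  0.00000000e+00  0.00000000e+00  1.00000000e+00]]
```

View pics/w1.png

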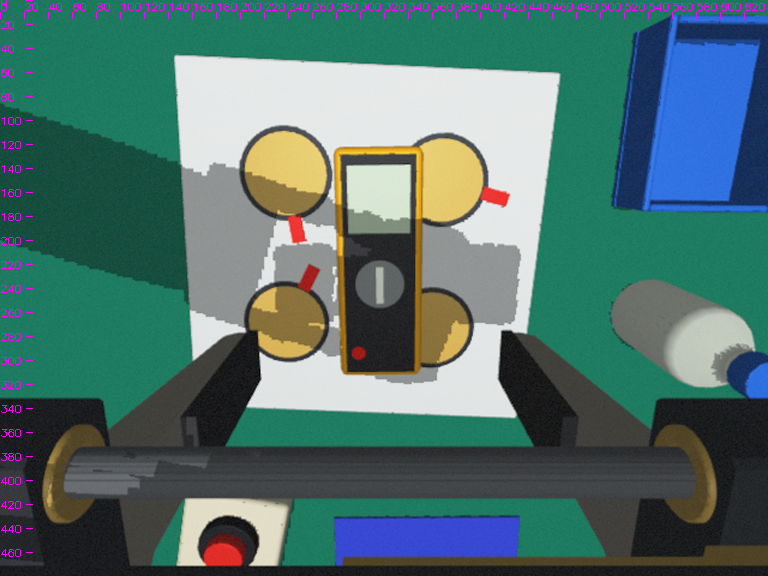

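Wrist view: meter lies square between the fingers, top-face corners at about (279,124), (351,124), (350,311), (285,311). The pads' red marks are at (248,191), (258,231) and (412,164).

Run:
```python
from h import *
s,f=pickle.load(open('w1.pkl','rb'))
o=lambda x,y,z:onz(f,(x/1.2,y/1.2),z,s)
C=np.array([o(*c,.045) for c in [(335,148),(421,148),(420,373),(342,373)]]);print(C.round(4),C.mean(0).round(4))
d=C[0]+C[1]-C[2]-C[3];print(np.degrees(np.arctan2(d[1],d[0])),np.linalg.norm(d)/2)
for n,c,m in [('BL',(286,172),(296.5,228)),('BR',(287,321),(310,278)),('TL',(443,180),(495,197))]:
    a=o(*c,.01);print(n,a.round(4),np.degrees(np.arctan2(*(o(*m,.01)-a)[1::-1])).round(1))
plan(s,(.5255,.002,.1,96.5),(.5255,.002,.018,96.5))
```

```text
[[ 0.4897  0.0807  0.045 ]
 [ 0.5455  0.0866  0.045 ]
 [ 0.5649 -0.0718  0.045 ]
 [ 0.5077 -0.0777  0.045 ]] [0.527  0.0044 0.045 ]
96.73340016213683 0.15950206854196383
BL [0.4522 0.0607 0.01  ] -75.9
BR [ 0.4593 -0.0542  0.01  ] 66.9
TL [0.5673 0.067  0.01  ] -11.6
-> (0.5255, 0.002, 0.1, 96.5) rz -0.008  d -2 -3 100 dist 100 deg 0
-> (0.5255, 0.002, 0.018, 96.5) rz -0.008  d -2 -3 182 dist 182 deg 0
```

>>> send_rows(
  moves="0 0 -0.008 -1 -1 40 0; 0 0 -0.008 -1 -1 80 0; 0 0 -0.008 -1 -1 120 0; 0 0 -0.008 -1 -1 150 0; 0 0 -0.008 -1 -1 172 0; 0 0 -0.008 -1 -1 182 0; 0 0 -0.008 -1 -1 182 0; 0 0 -0.008 -1 -1 182 0.5",
  force=30,
)

```text
clock: 2.55
tool_pos: [0.5267, -0.0018, 0.0197]
tool_rot: [179.9, 0.0, 96.1]
ft_force: [1.0, 0.6, 0.4]
opening: 0.0856
grasp_force: 0.0
```

>>> send_rows(
  moves="0 0 0 0 0 0 0.6; 0 0 0 0 0 0 0.6; 0 0 0 0 0 0 0.6; 0 0 0 0 0 0 0.6; 0 0 0 0 0 -10 0.6; 0 0 0 0 0 -30 0.6; 0 0 0 0 0 -50 0.6; 0 0 0 0 0 -70 0.6",
  force=30,
)

```text
clock: 3.35
tool_pos: [0.5249, -0.0008, 0.0889]
tool_rot: [-179.9, -0.0, 96.2]
ft_force: [0.5, 0.5, -3.8]
opening: 0.0597
grasp_force: 30.0
```

Run:
```python
from h import *
from bench import r
s=r.state();print(s['tool_pos'],s['tool_rot'],s['opening'],s['grasp_force'],s['ft_force'])
plan(s,(.607,-.343,.09,96.5),(.607,-.343,.012,96.5))
```

```text
[ 0.52485529 -0.00080728  0.08892899] [-1.79871505e+02 -4.23942499e-02  9.61934705e+01] 0.05972604781197695 29.9890074133873 [ 0.46041309  0.47630133 -3.81449295]
-> (0.607, -0.343, 0.09, 96.5) rz -0.005  d -349 45 -1 dist 352 deg 0
-> (0.607, -0.343, 0.012, 96.5) rz -0.005  d -349 45 77 dist 360 deg 0
```

>>> send_rows(
  moves="0 0 0 -45 6 0 0.6; 0 0 0 -90 12 0 0.6; 0 0 0 -140 18 0 0.6; 0 0 0 -190 25 0 0.6; 0 0 0 -240 31 0 0.6; 0 0 0 -290 37 0 0.6; 0 0 0 -335 43 0 0.6; 0 0 0 -349 45 0 0.6",
)

```text
clock: 4.15
tool_pos: [0.6076, -0.348, 0.0882]
tool_rot: [-180.0, 0.1, 96.0]
ft_force: [-1.0, -0.1, -3.3]
opening: 0.0597
grasp_force: 30.0
```

>>> send_rows(
  moves="0 0 0 0 0 30 0.6; 0 0 0 0 0 55 0.6; 0 0 0 0 0 70 0.6; 0 0 0 0 0 75 0.6; 0 0 0 0 0 76 0.6; 0 0 0 0 0 76 0.6; 0 0 0 0 0 76 0; 0 0 0 0 0 76 0",
)

```text
clock: 4.95
tool_pos: [0.6093, -0.3439, 0.0142]
tool_rot: [179.9, 0.1, 96.2]
ft_force: [-0.2, 0.4, 0.2]
opening: 0.0737
grasp_force: 0.0
```

>>> send_rows(
  moves="0 0 0 0 0 0 0; 0 0 0 0 0 0 0; 0 0 0 0 0 -20 0; 0 0 0 0 0 -50 0; 0 0 0 0 0 -90 0; 0 0 0 0 0 -130 0; 0 0 0 0 0 -170 0; 0 0 0 0 0 -190 0",
)

```text
clock: 5.75
tool_pos: [0.6098, -0.3443, 0.208]
tool_rot: [179.7, 0.3, 96.2]
ft_force: [0.0, 0.3, 1.0]
opening: 0.0921
grasp_force: 0.0
```

Run:
```python
from h import *
from bench import r
s=r.state();f=r.grab_frame('top');pickle.dump(f,open('top1.pkl','wb'));g=r.grab_frame('scene');pickle.dump(g,open('scene1.pkl','wb'))
crop(f,(130,190,560,350),1.85,'top1.png')
print(s['tool_pos'],s['tool_rot'])
```

```text
[ 0.60981423 -0.3443445   0.20803999] [179.71565766   0.28562842  96.19162343]
```

View pics/top1.png

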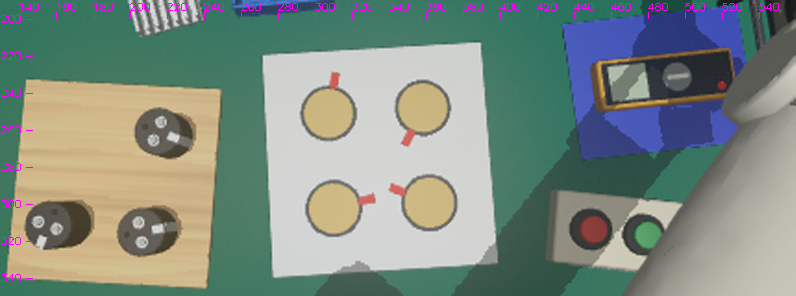

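Meter lies on the mat. All pads are clear: (303,251), (354,248), (305,302), (357,299), with red marks at (306,232), (346,265), (323,297), (340,292). Caps are unmoved.

```bash
cat >> h.py <<'E'
def pads(f,c,st=None):
    x0,y0,x1,y1=c;h=cv2.cvtColor(f['pixels'],cv2.COLOR_RGB2HSV);R=[]
    for lo,hi,amin in (((15,70,60),(30,255,255),300),((0,120,80),(6,255,255),12),):
        m=cv2.inRange(h,lo,hi); m2=np.zeros_like(m);m2[y0:y1,x0:x1]=m[y0:y1,x0:x1]
        n,_,S,C=cv2.connectedComponentsWithStats(m2); R.append([onz(f,C[i],.01,st) for i in range(1,n) if S[i,4]>=amin])
    for p in R[0]:
        k=min(R[1],key=lambda q:np.linalg.norm(q-p)) if R[1] else p
        print(p.round(4),'mark %.1f dist %.3f'%(np.degrees(np.arctan2(*(k-p)[1::-1])),np.linalg.norm(k-p)))
E
python3 - <<'E'
from h import *
from bench import r
t=pickle.load(open('top1.pkl','rb'));s=pickle.load(open('scene1.pkl','rb'))
pads(t,(270,210,400,340));print();pads(s,(250,190,370,280))
st=r.state();print(st['tool_pos'],st['tool_rot'])
plan(st,(.6,-.0,.2,70),(.424,.26,.2,10))
E
```

```text
[ 0.5743 -0.0486  0.01  ] mark 153.9 dist 0.041
[0.5673 0.0665 0.01  ] mark -10.2 dist 0.040
[ 0.4593 -0.0555  0.01  ] mark 68.4 dist 0.041
[0.4521 0.0591 0.01  ] mark -75.1 dist 0.041

[ 0.4607 -0.055   0.01  ] mark 70.6 dist 0.041
[0.4536 0.0604 0.01  ] mark -76.4 dist 0.041
[ 0.5756 -0.0477  0.01  ] mark 154.8 dist 0.041
[0.568  0.0673 0.01  ] mark -9.8 dist 0.041
[ 0.61027019 -0.34474785  0.20782734] [179.6495571    0.35886234  96.19161174]
-> (0.6, -0.0, 0.2, 70) rz 0.457  d 344 27 8 dist 345 deg -26
-> (0.424, 0.26, 0.2, 10) rz 1.504  d 621 -120 8 dist 633 deg -86
```

Run:
```python
from h import *
from bench import r
plan(r.state(),(.432,.35,.2,96))
```

```text
-> (0.432, 0.35, 0.2, 96) rz 0.003  d 710 -102 8 dist 717 deg -0
```

>>> send_rows(
  moves="0 0 0 45 -6 1 0; 0 0 0 90 -13 2 0; 0 0 0 135 -19 3 0; 0 0 0 180 -26 4 0; 0 0 0 225 -32 5 0; 0 0 0 270 -39 6 0; 0 0 0 315 -45 7 0; 0 0 0 360 -51 8 0",
)

```text
clock: 6.65
tool_pos: [0.517, 0.011, 0.1925]
tool_rot: [-179.8, -0.1, 96.2]
ft_force: [0.7, 0.6, -0.7]
opening: 0.0918
grasp_force: 0.0
```

>>> send_rows(
  moves="0 0 0 45 -6 0 0; 0 0 0 90 -13 0 0; 0 0 0 135 -19 0 0; 0 0 0 180 -26 0 0; 0 0 0 225 -32 0 0; 0 0 0 270 -39 0 0; 0 0 0 315 -45 0 0; 0 0 0 350 -51 0 0",
)

```text
clock: 7.45
tool_pos: [0.4284, 0.3535, 0.1925]
tool_rot: [-179.8, 0.0, 96.3]
ft_force: [0.4, -0.3, -0.9]
opening: 0.0919
grasp_force: 0.0
```

Run:
```python
from h import *
from bench import r
s=r.state();f=r.grab_frame('wrist');pickle.dump((s,f),open('w2.pkl','wb'))
print(s['tool_pos'],s['tool_rot'])
for n,X in dict(A=(.538,.2585,.074),B=(.432,.3789,.074),C=(.4243,.2747,.074)).items(): print(n,proj(f,X,s))
crop(f,(0,0,640,480),1.2,'w2.png')
```

```text
[0.42841928 0.35347382 0.19249935] [-1.79842009e+02  3.86819704e-02  9.62565643e+01]
A [439.3616709  360.57647827]
B [326.88074781 200.96592569]
C [302.30495702 328.81346086]
```

View pics/w2.png

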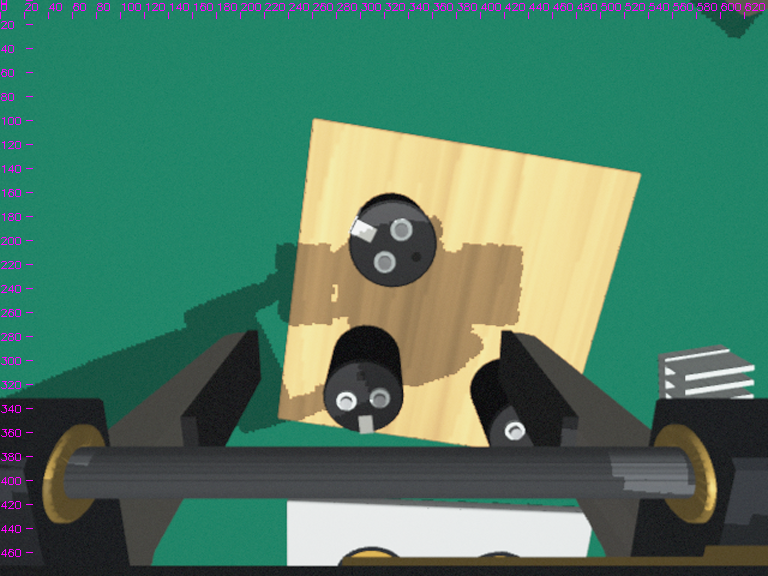

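Wrist view: B's top centre at (327,205) with tick at (302,192). C's centre at (302,333) with tick at (304,354).

Run:
```python
from h import *
from bench import r
s,f=pickle.load(open('w2.pkl','rb'))
for c,k in [((327,204.6),(302.5,192.5)),((302,333.3),(304.2,354.2))]:
    a=onz(f,c,.076,s);b=onz(f,k,.074,s);print(a.round(4),np.degrees(np.arctan2(*(b-a)[1::-1])))
plan(r.state(),(.4315,.378,.12,96),(.4315,.378,.034,96))
```

```text
[0.4323 0.3766 0.076 ] 160.565025712205
[0.4244 0.2718 0.076 ] -79.41364108280966
-> (0.4315, 0.378, 0.12, 96) rz 0.007  d 20 7 72 dist 76 deg -0
-> (0.4315, 0.378, 0.034, 96) rz 0.007  d 20 7 158 dist 160 deg -0
```

>>> send_rows(
  moves="0 0 0 20 7 30 0; 0 0 0 20 7 70 0; 0 0 0 20 7 105 0; 0 0 0 20 7 135 0; 0 0 0 20 7 152 0; 0 0 0 20 7 158 0; 0 0 0 20 7 158 0; 0 0 0 20 7 158 0.6",
  force=25,
)

```text
clock: 8.3
tool_pos: [0.4357, 0.3724, 0.0372]
tool_rot: [179.9, -0.0, 96.2]
ft_force: [-0.4, 0.8, 0.3]
opening: 0.0856
grasp_force: 0.0
```

>>> send_rows(
  moves="0 0 0 0 0 0 0.6; 0 0 0 0 0 0 0.6; 0 0 0 0 0 0 0.6; 0 0 0 0 0 0 0.6; 0 0 0 0 0 -15 0.6; 0 0 0 0 0 -45 0.6; 0 0 0 0 0 -85 0.6; 0 0 0 0 0 -120 0.6",
)

```text
clock: 9.1
tool_pos: [0.435, 0.3722, 0.1588]
tool_rot: [180.0, -0.0, 96.2]
ft_force: [0.9, 1.3, -1.8]
opening: 0.0534
grasp_force: 25.0
```

Run:
```python
from h import *
from bench import r
s=r.state();print(s['tool_pos'],s['tool_rot'],s['opening'],s['grasp_force'])
plan(s,(.575,-.0485,.15,89.5),(.4525,.06,.15,96))
```

```text
[0.43501083 0.37219498 0.1587905 ] [ 1.79984448e+02 -5.60815239e-03  9.61925292e+01] 0.05337745696921971 24.9995219707489
-> (0.575, -0.0485, 0.15, 89.5) rz 0.117  d -433 94 9 dist 443 deg -7
-> (0.4525, 0.06, 0.15, 96) rz 0.003  d -312 -16 9 dist 313 deg -0
```

Run:
```python
from h import *
from bench import r
for i in range(2):
    f=r.grab_frame('wrist');s=r.state();print(s['tool_pos'],s['tool_rot'],s['clock'])
pickle.dump((s,f),open('w3.pkl','wb'))
print(proj(f,s['tool_pos']+[0,0,.037],s),proj(f,s['tool_pos']+[0,.005,.037],s))
crop(f,(210,150,430,350),3,'w3.png')
```

```text
[0.43846525 0.37423906 0.16588338] [179.39891712  -0.24880346  96.20284409] 9.15
[0.43864305 0.37427195 0.16346954] [179.37297453  -0.26035992  96.19614612] 9.2
[320.81395946 337.51056261] [322.31059912 325.18294044]
```

View pics/w3.png

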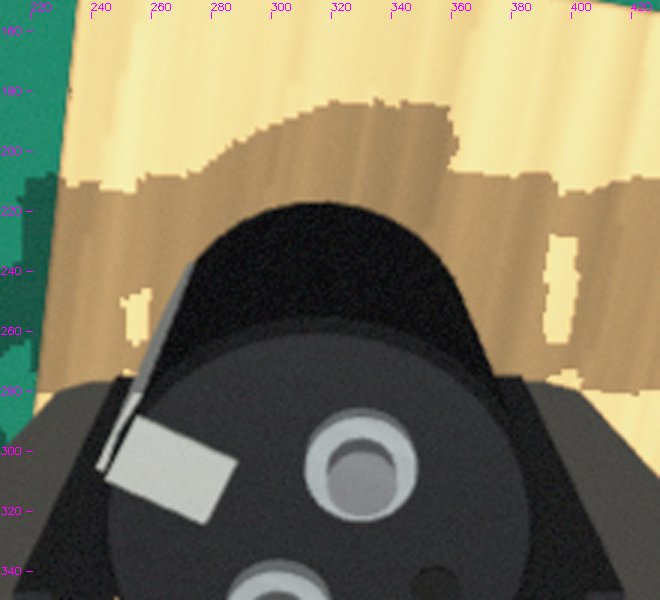

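Close view: B is held, with its tick at (267,307), one terminal at (330,305) and the rim's sides at x≈246 and 387. I'll locate the terminals by code.

```bash
cat >> h.py <<'E'
def blobs(f,c,lo=120,amin=30):
    x0,y0,x1,y1=c;h=cv2.cvtColor(f['pixels'],cv2.COLOR_RGB2HSV)
    m=cv2.inRange(h,(0,0,lo),(180,45,255));m2=np.zeros_like(m);m2[y0:y1,x0:x1]=m[y0:y1,x0:x1]
    n,L,S,C=cv2.connectedComponentsWithStats(m2)
    return [(C[i].round(1).tolist(),S[i].tolist()) for i in range(1,n) if S[i,4]>amin]
def toolpt(f,uv,zt):  # pixel -> tool frame on plane tool z=zt
    H=np.array(f['hand_eye']);K=f['K'];d=H[:3,:3]@np.array([(uv[0]-K[0,2])/K[0,0],-(uv[1]-K[1,2])/K[1,1],-1.]);p=H[:3,3]
    return p+d*(zt-p[2])/d[2]
E
python3 - <<'E'
from h import *
from bench import r
s,f=pickle.load(open('w3.pkl','rb'))
print(blobs(f,(240,270,400,420)))
print('rim side mid',toolpt(f,(316.3,325),-.037))
for u in [(330.3,305),(267.3,306.7)]: print(toolpt(f,u,-.039))
s=r.state();print(s['tool_pos'],s['tool_rot'],s['clock'])
E
```

```text
[([248.9, 292.7], [242, 280, 15, 27, 75]), ([266.6, 306.3], [245, 289, 44, 36, 889]), ([329.9, 306.2], [312, 289, 37, 35, 938]), ([302.1, 356.3], [285, 340, 36, 32, 793])]
rim side mid [ 0.00523175 -0.00125028 -0.037     ]
[ 0.01403305  0.0037226  -0.039     ]
[ 0.01341665 -0.0186298  -0.039     ]
[0.43864305 0.37427195 0.16346954] [179.37297453  -0.26035992  96.19614612] 9.2
```

Run:
```python
from h import *
from bench import r
plan(r.state(),(.5767,-.0513,.14,93.5))
```

```text
-> (0.5767, -0.0513, 0.14, 93.5) rz 0.047  d -438 91 23 dist 448 deg -3
```

>>> send_rows(
  moves="0 0 0.005 -30 6 3 0.6; 0 0 0.01 -72 15 6 0.6; 0 0 0.02 -117 24 9 0.6; 0 0 0.025 -162 33 12 0.6; 0 0 0.03 -207 42 15 0.6; 0 0 0.035 -252 52 18 0.6; 0 0 0.04 -297 62 20 0.6; 0 0 0.045 -342 71 23 0.6",
)

```text
clock: 10.0
tool_pos: [0.542, 0.0382, 0.1323]
tool_rot: [-179.9, -0.0, 93.6]
ft_force: [1.0, -0.6, -1.7]
opening: 0.0537
grasp_force: 25.0
```

>>> send_rows(
  moves="0 0 0 -40 8 0 0.6; 0 0 0 -70 15 0 0.6; 0 0 0 -88 19 0 0.6; 0 0 0 -95 20 0 0.6; 0 0 0 -96 20 0 0.6; 0 0 0 -96 20 0 0.6; 0 0 0 -96 20 0 0.6; 0 0 0 -96 20 0 0.6",
)

```text
clock: 10.8
tool_pos: [0.5685, -0.0535, 0.1336]
tool_rot: [-180.0, -0.0, 93.7]
ft_force: [-0.0, 0.0, -3.9]
opening: 0.0535
grasp_force: 25.0
```

Run:
```python
from h import *
from bench import r
for i in range(3):
    s=r.state();print(s['tool_pos'],s['tool_rot'],s['clock']); f=r.grab_frame('wrist')
s=r.state();print(s['tool_pos'],s['tool_rot'],blobs(f,(240,270,400,420)))
pads(f,(0,0,640,300),s)
plan(s,(.5767,-.0513,.05,93.5),(.5767,-.0513,.04,93.5))
```

```text
[ 0.56846676 -0.05345933  0.13360406] [-1.79991920e+02 -1.38092522e-02  9.36938399e+01] 10.8
[ 0.56854675 -0.05369351  0.13367881] [ 1.79998445e+02 -7.34616456e-03  9.36796316e+01] 10.85
[ 0.56858086 -0.05386109  0.13366573] [ 1.79998067e+02 -4.19386578e-03  9.36706986e+01] 10.9
[ 0.56860116 -0.05406872  0.13365781] [ 1.79999843e+02 -1.94467761e-03  9.36549231e+01] [([247.3, 272.5], [240, 270, 18, 7, 101]), ([388.0, 272.9], [373, 270, 27, 9, 169]), ([249.1, 292.2], [242, 280, 15, 26, 68]), ([266.6, 306.2], [245, 289, 44, 35, 874]), ([329.9, 306.3], [312, 289, 37, 34, 897]), ([302.2, 356.4], [285, 340, 35, 31, 746])]
[0.4518 0.0602 0.01  ] mark -75.5 dist 0.041
[0.5666 0.0672 0.01  ] mark -11.1 dist 0.041
[ 0.4588 -0.0547  0.01  ] mark 68.3 dist 0.040
[ 0.5754 -0.0351  0.01  ] mark 173.5 dist 0.039
-> (0.5767, -0.0513, 0.05, 93.5) rz 0.003  d 2 8 84 dist 84 deg -0
-> (0.5767, -0.0513, 0.04, 93.5) rz 0.003  d 2 8 94 dist 94 deg -0
```

>>> send_rows(
  moves="0 0 0 2 8 15 0.6; 0 0 0 2 8 40 0.6; 0 0 0 2 8 65 0.6; 0 0 0 2 8 82 0.6; 0 0 0 2 8 91 0.6; 0 0 0 2 8 93 0.6; 0 0 0 2 8 93 0.6; 0 0 0 2 8 93 0.6",
)

```text
clock: 11.75
tool_pos: [0.5775, -0.0524, 0.0419]
tool_rot: [179.9, 0.0, 93.6]
ft_force: [-0.1, 1.0, -3.6]
opening: 0.0534
grasp_force: 25.0
```

Run:
```python
from h import *
from bench import r
r.grab_frame('wrist');f=r.grab_frame('wrist')
s=r.state();print(s['tool_pos'],s['tool_rot'],s['ft_force'],blobs(f,(240,270,400,420)))
```

```text
[ 0.57741146 -0.05237868  0.04179468] [1.79884806e+02 4.26332550e-02 9.36092565e+01] [ 0.49653128 -0.72937245 -2.7606866 ] [([243.7, 273.0], [240, 270, 9, 7, 59]), ([388.5, 272.9], [375, 270, 25, 9, 163]), ([249.0, 292.4], [242, 280, 15, 27, 69]), ([266.6, 306.2], [245, 289, 44, 36, 876]), ([329.9, 306.3], [312, 289, 37, 34, 903]), ([302.1, 356.4], [285, 340, 35, 31, 751]), ([251.0, 364.3], [242, 350, 23, 22, 255]), ([380.2, 364.3], [367, 350, 24, 22, 255])]
```

>>> send_rows(
  moves="0 0 0 1 -1 1 0.6; 0 0 0 1 -1 2 0.6; 0 0 0 1 -1 2.5 0.6; 0 0 0 1 -1 3 0.6; 0 0 0 1 -1 3 0.6; 0 0 0 1 -1 3 0; 0 0 0 1 -1 3 0; 0 0 0 1 -1 3 0",
)

```text
clock: 12.65
tool_pos: [0.5757, -0.0513, 0.0376]
tool_rot: [180.0, 0.0, 93.6]
ft_force: [-0.1, 0.2, -0.6]
opening: 0.0755
grasp_force: 0.0
```

>>> send_rows(
  moves="0 0 0 0 0 0 0; 0 0 0 0 0 -15 0; 0 0 0 0 0 -45 0; 0 0 0 0 0 -90 0; 0 0 0 0 0 -130 0; 0 0 0 0 0 -150 0; 0 0 0 0 0 -150 0; 0 0 0 0 0 -150 0",
)

```text
clock: 13.45
tool_pos: [0.5754, -0.0512, 0.1876]
tool_rot: [180.0, 0.0, 93.6]
ft_force: [0.1, 0.2, -0.3]
opening: 0.0922
grasp_force: 0.0
```

Run:
```python
from h import *
from bench import r
r.grab_frame('wrist');f=r.grab_frame('wrist')
s=r.state();print(s['tool_pos'],s['tool_rot'])
for b in blobs(f,(150,200,480,420)):
    print(b,onz(f,b[0],.078,s).round(4))
plan(s,(.425,.235,.19,96))
```

```text
[ 0.57425025 -0.05083723  0.18562735] [-1.79812323e+02 -6.96213389e-02  9.36094853e+01]
([286.1, 255.8], [150, 200, 256, 96, 15725]) [ 0.5516 -0.0657  0.078 ]
([292.2, 218.8], [281, 207, 24, 22, 272]) [ 0.5548 -0.038   0.078 ]
([324.4, 218.7], [316, 210, 18, 18, 256]) [ 0.5776 -0.0365  0.078 ]
([310.6, 245.6], [302, 237, 18, 18, 233]) [ 0.569  -0.0569  0.078 ]
([183.9, 417.0], [174, 415, 21, 5, 104]) [ 0.474  -0.2088  0.078 ]
-> (0.425, 0.235, 0.19, 96) rz -0.042  d 295 -131 -4 dist 322 deg 2
```

>>> send_rows(
  moves="0 0 -0.005 30 -13 0 0; 0 0 -0.01 75 -33 0 0; 0 0 -0.02 120 -53 0 0; 0 0 -0.03 165 -73 0 0; 0 0 -0.04 210 -93 0 0; 0 0 -0.04 255 -113 0 0; 0 0 -0.04 285 -127 0 0; 0 0 -0.04 295 -131 0 0",
)

```text
clock: 14.35
tool_pos: [0.4234, 0.237, 0.1857]
tool_rot: [-179.8, 0.0, 96.1]
ft_force: [-0.5, -0.6, 0.2]
opening: 0.0923
grasp_force: 0.0
```

>>> send_rows(
  moves="0 0 0 0 0 0 0; 0 0 0 0 0 0 0; 0 0 0 0 0 0 0; 0 0 0 0 0 0 0; 0 0 0 0 0 0 0; 0 0 0 0 0 0 0; 0 0 0 0 0 0 0; 0 0 0 0 0 0 0",
)

```text
clock: 15.15
tool_pos: [0.4262, 0.2349, 0.1876]
tool_rot: [180.0, 0.0, 95.9]
ft_force: [0.9, 0.5, -0.3]
opening: 0.092
grasp_force: 0.0
```

Run:
```python
from h import *
from bench import r
r.grab_frame('wrist');f=r.grab_frame('wrist')
s=r.state();print(s['tool_pos'],s['tool_rot'])
for b in blobs(f,(150,100,490,420)):
    print(b,onz(f,b[0],.076,s).round(4))
plan(s,(.4243,.273,.035,96))
```

```text
[0.42615087 0.23497932 0.18761258] [1.79998350e+02 4.67226429e-04 9.59027089e+01]
([336.9, 182.4], [327, 173, 21, 20, 298]) [0.4355 0.2754 0.076 ]
([305.6, 185.2], [296, 176, 20, 19, 300]) [0.4138 0.2712 0.076 ]
([323.7, 211.3], [317, 202, 15, 20, 248]) [0.4284 0.2539 0.076 ]
([463.5, 215.1], [454, 206, 20, 19, 278]) [0.5287 0.2613 0.076 ]
([485.2, 229.1], [480, 220, 10, 18, 132]) [0.5464 0.2527 0.076 ]
([460.9, 244.5], [447, 234, 25, 21, 243]) [0.5311 0.2395 0.076 ]
([337.5, 345.4], [248, 317, 193, 56, 9133]) [0.4506 0.1485 0.076 ]
([280.5, 417.1], [248, 415, 73, 5, 328]) [0.4112 0.0779 0.076 ]
([377.1, 417.1], [335, 415, 85, 5, 396]) [0.4909 0.086  0.076 ]
([468.5, 417.2], [454, 415, 28, 5, 121]) [0.5663 0.0936 0.076 ]
-> (0.4243, 0.273, 0.035, 96) rz -0.002  d 38 2 153 dist 157 deg 0
```

>>> send_rows(
  moves="0 0 0 38 2 30 0; 0 0 0 38 2 70 0; 0 0 0 38 2 105 0; 0 0 0 38 2 135 0; 0 0 0 38 2 149 0; 0 0 0 38 2 153 0; 0 0 0 38 2 153 0; 0 0 0 38 2 153 0",
)

```text
clock: 16.05
tool_pos: [0.4257, 0.2735, 0.0363]
tool_rot: [179.8, -0.0, 95.9]
ft_force: [-0.3, -0.7, -0.1]
opening: 0.0923
grasp_force: 0.0
```

>>> send_rows(
  moves="0 0 0 0 0 0 0.6; 0 0 0 0 0 0 0.6; 0 0 0 0 0 0 0.6; 0 0 0 0 0 0 0.6; 0 0 0 0 0 0 0.6; 0 0 0 0 0 -15 0.6; 0 0 0 0 0 -50 0.6; 0 0 0 0 0 -90 0.6",
)

```text
clock: 16.85
tool_pos: [0.4222, 0.2723, 0.1236]
tool_rot: [-179.7, 0.1, 95.9]
ft_force: [0.1, 0.1, -2.8]
opening: 0.0538
grasp_force: 25.0
```

>>> send_rows(
  moves="0 0 0 0 0 -10 0.6; 0 0 0 0 0 -10 0.6; 0 0 0 0 0 -10 0.6; 0 0 0 0 0 -10 0.6; 0 0 0 0 0 -10 0.6; 0 0 0 0 0 -10 0.6; 0 0 0 0 0 -10 0.6; 0 0 0 0 0 -10 0.6",
)

```text
clock: 17.65
tool_pos: [0.4242, 0.2729, 0.1344]
tool_rot: [-180.0, 0.0, 95.9]
ft_force: [-0.5, -0.3, -2.6]
opening: 0.0536
grasp_force: 25.0
```

```bash
cat >> h.py <<'E'
def held(f,s,pad,z,zt=-.039,box=(240,278,400,420)):
    B=[b for b in blobs(f,box) if b[1][4]>400]; P=[toolpt(f,b[0],zt) for b in B]
    for b in B: print(b)
    # terminals: the pair about 23 mm apart whose blobs are roundest -> tick is the one far from both
    from itertools import combinations
    i,j=min(combinations(range(len(P)),2),key=lambda ij:min(abs(np.linalg.norm((P[ij[0]]+P[ij[1]])/2-P[k])-.020) for k in range(len(P)) if k not in ij))
    k=[k for k in range(len(P)) if k not in(i,j)][0]
    c=(P[i]+P[j])/2;d=P[k]-c;a=np.degrees(np.arctan2(d[1],d[0]))
    yaw=pad[2]+a; w=np.radians(yaw)
    o=np.array([np.cos(w)*c[0]+np.sin(w)*c[1],np.sin(w)*c[0]-np.cos(w)*c[1]])
    print('centre',c.round(4),'tick',d.round(4),'tool angle %.1f world %.1f'%(a,s['tool_rot'][2]-a))
    plan(s,(pad[0]-o[0],pad[1]-o[1],z,yaw))
E
python3 - <<'E'
from h import *
from bench import r
f=r.grab_frame('wrist');f=r.grab_frame('wrist')
s=r.state();print(s['tool_pos'],s['tool_rot'],s['opening'],s['grasp_force'])
held(f,s,(.4525,.0597,-75.7),.13)
E
```

```text
[0.42423541 0.27300462 0.13457736] [-1.79999857e+02 -2.45334023e-04  9.59034924e+01] 0.05339267911595339 24.999496936798096
([346.9, 343.9], [329, 327, 37, 33, 842])
([284.7, 349.0], [267, 332, 37, 33, 830])
([319.5, 417.0], [240, 415, 160, 5, 800])
centre [-0.017   0.0049 -0.039 ] tick [ 0.0136 -0.0177  0.    ] tool angle -52.5 world 148.4
-> (np.float64(0.4458706017891338), np.float64(0.04334027629580256), 0.13, np.float64(-128.2077067359588)) rz -2.372  d -231 -2 5 dist 231 deg 136
```

```bash
cat >> h.py <<'E'
def held2(f,s,pad,z,t1,t2,side,zt=-.039): # tick perpendicular to terminals, side=sign of tool x
    a,b=toolpt(f,t1,zt),toolpt(f,t2,zt);c=(a+b)/2;v=b-a;d=np.array([-v[1],v[0]]);d*=np.sign(d[0])*side
    a=np.degrees(np.arctan2(d[1],d[0]));yaw=pad[2]+a;w=np.radians(yaw)
    o=np.array([np.cos(w)*c[0]+np.sin(w)*c[1],np.sin(w)*c[0]-np.cos(w)*c[1]])
    print('centre',c.round(4),'tool angle %.1f world %.1f'%(a,s['tool_rot'][2]-a));plan(s,(pad[0]-o[0],pad[1]-o[1],z,yaw))
E
python3 - <<'E'
from h import *
from bench import r
f=r.grab_frame('wrist');s=r.state()
held2(f,s,(.4525,.0597,-75.7),.13,(346.9,343.9),(284.7,349),-1)
_,g=pickle.load(open('w3.pkl','rb'));held2(g,_,(.575,-.048,154.5),.13,(329.9,306.2),(302.1,356.3),1)
E
```

```text
centre [-0.0023 -0.0015 -0.039 ] tool angle 174.9 world -79.0
-> (np.float64(0.4535716830303827), np.float64(0.06224143815333174), 0.13, np.float64(99.16856675997674)) rz -0.057  d -213 7 5 dist 213 deg 3
centre [ 0.0036 -0.0015 -0.039 ] tool angle -63.2 world 159.4
-> (np.float64(0.5765337577882403), np.float64(-0.05156631489725413), 0.13, np.float64(91.29768252446905)) rz 0.085  d -438 91 33 dist 449 deg -5
```

>>> send_rows(
  moves="0 0 -0.01 -30 1 1 0.6; 0 0 -0.02 -75 2 2 0.6; 0 0 -0.03 -120 4 3 0.6; 0 0 -0.04 -165 5 4 0.6; 0 0 -0.05 -200 6 5 0.6; 0 0 -0.057 -213 7 5 0.6; 0 0 -0.057 -213 7 5 0.6; 0 0 -0.057 -213 7 5 0.6",
)

```text
clock: 18.6
tool_pos: [0.453, 0.0622, 0.1297]
tool_rot: [180.0, -0.0, 99.1]
ft_force: [0.4, 0.6, -2.8]
opening: 0.0534
grasp_force: 25.0
```

>>> send_rows(
  moves="0 0 0 0 0 15 0.6; 0 0 0 0 0 40 0.6; 0 0 0 0 0 65 0.6; 0 0 0 0 0 80 0.6; 0 0 0 0 0 87 0.6; 0 0 0 0 0 88 0.6; 0 0 0 0 0 88 0.6; 0 0 0 0 0 88 0.6",
)

```text
clock: 19.4
tool_pos: [0.4541, 0.062, 0.0427]
tool_rot: [179.9, 0.0, 99.2]
ft_force: [0.4, -0.9, -2.5]
opening: 0.0537
grasp_force: 25.0
```

Run:
```python
from h import *
from bench import r
f=r.grab_frame('wrist');f=r.grab_frame('wrist');s=r.state();print(s['tool_pos'],s['tool_rot'],s['ft_force'])
B=[b for b in blobs(f,(240,278,400,412)) if b[1][4]>400];print(B)
plan(s,(.4536,.0622,.0365,99))
```

```text
[0.45389426 0.06183332 0.04250701] [1.79897533e+02 2.84558685e-02 9.91742300e+01] [ 0.79508402 -0.35043765 -2.30868893]
[([346.3, 343.5], [329, 327, 37, 33, 728]), ([284.3, 348.7], [267, 332, 36, 33, 719])]
-> (0.4536, 0.0622, 0.0365, 99) rz 0.003  d 0 -0 6 dist 6 deg -0
```

>>> send_rows(
  moves="0 0 0 0 0 2 0.6; 0 0 0 0 0 4 0.6; 0 0 0 0 0 5 0.6; 0 0 0 0 0 5.5 0.6; 0 0 0 0 0 5.5 0.6; 0 0 0 0 0 5.5 0; 0 0 0 0 0 5.5 0; 0 0 0 0 0 5.5 0",
)

```text
clock: 20.3
tool_pos: [0.4533, 0.0618, 0.0362]
tool_rot: [180.0, 0.0, 99.2]
ft_force: [0.2, -0.3, -0.9]
opening: 0.0757
grasp_force: 0.0
```

>>> send_rows(
  moves="0 0 0 0 0 0 0; 0 0 0 0 0 -15 0; 0 0 0 0 0 -45 0; 0 0 0 0 0 -90 0; 0 0 0 0 0 -130 0; 0 0 0 0 0 -150 0; 0 0 0 0 0 -150 0; 0 0 0 0 0 -150 0",
)

```text
clock: 21.1
tool_pos: [0.4529, 0.0619, 0.1855]
tool_rot: [-180.0, -0.0, 99.2]
ft_force: [-0.2, -0.3, -0.3]
opening: 0.0919
grasp_force: 0.0
```

Run:
```python
from h import *
from bench import r
r.grab_frame('wrist');f=r.grab_frame('wrist')
s=r.state();print(s['tool_pos'],s['tool_rot'])
for b in blobs(f,(200,150,480,420)):
    if b[1][4]<600: print(b,onz(f,b[0],.078,s).round(4))
plan(s,(.53,.225,.19,96),(.53,.225,.19,20))
```

```text
[0.45188025 0.06197714 0.18413522] [-1.79810681e+02 -5.74051731e-02  9.91638839e+01]
([332.6, 237.8], [324, 229, 18, 18, 239]) [0.4619 0.0642 0.078 ]
([301.8, 240.5], [293, 232, 19, 18, 238]) [0.4404 0.0587 0.078 ]
([425.3, 415.9], [415, 415, 21, 3, 35]) [ 0.5612 -0.0711  0.078 ]
([465.7, 417.2], [447, 415, 33, 5, 135]) [ 0.5938 -0.067   0.078 ]
-> (0.53, 0.225, 0.19, 96) rz 0.055  d 149 103 -6 dist 181 deg -3
-> (0.53, 0.225, 0.19, 20) rz 1.382  d 149 103 -6 dist 181 deg -79
```

Run:
```python
from h import *
from bench import r
plan(r.state(),(.502,.245,.19,22))
```

```text
-> (0.502, 0.245, 0.19, 22) rz 1.347  d 173 79 -6 dist 190 deg -77
```

>>> send_rows(
  moves="0 0 0.12 15 7 0 0; 0 0 0.26 40 18 0 0; 0 0 0.4 70 32 -2 0; 0 0 0.54 100 46 -3 0; 0 0 0.68 130 59 -4 0; 0 0 0.82 155 71 -5 0; 0 0 0.96 173 79 -5 0; 0 0 1.1 173 79 -5 0",
)

```text
clock: 22.0
tool_pos: [0.5026, 0.2471, 0.1887]
tool_rot: [-179.9, 0.2, 36.0]
ft_force: [0.3, -0.4, 0.5]
opening: 0.092
grasp_force: 0.0
```

>>> send_rows(
  moves="0 0 0.13 0 0 0 0; 0 0 0.22 0 0 0 0; 0 0 0.25 0 0 0 0; 0 0 0.25 0 0 0 0; 0 0 0.25 0 0 0 0; 0 0 0.25 0 0 0 0; 0 0 0.25 0 0 0 0; 0 0 0.25 0 0 0 0",
)

```text
clock: 22.8
tool_pos: [0.5035, 0.2452, 0.1911]
tool_rot: [-180.0, -0.0, 21.8]
ft_force: [-0.7, -0.1, -0.1]
opening: 0.0917
grasp_force: 0.0
```

Run:
```python
from h import *
from bench import r
r.grab_frame('wrist');f=r.grab_frame('wrist')
s=r.state();print(s['tool_pos'],s['tool_rot'])
for b in blobs(f,(200,100,440,360)):
    if b[1][4]<1000: print(b,onz(f,b[0],.076,s).round(4))
plan(s,(.538,.258,.035,22))
```

```text
[0.50354676 0.24520444 0.19117614] [ 1.79997712e+02 -7.71059605e-03  2.18263587e+01]
([329.4, 171.3], [320, 162, 19, 19, 274]) [0.5483 0.254  0.076 ]
([308.4, 194.5], [300, 186, 18, 18, 260]) [0.5275 0.2618 0.076 ]
([339.2, 201.2], [329, 191, 23, 22, 247]) [0.5312 0.2394 0.076 ]
-> (0.538, 0.258, 0.035, 22) rz -0.003  d 37 1 156 dist 160 deg 0
```

>>> send_rows(
  moves="0 0 0 37 1 30 0; 0 0 0 37 1 70 0; 0 0 0 37 1 105 0; 0 0 0 37 1 135 0; 0 0 0 37 1 152 0; 0 0 0 37 1 156 0; 0 0 0 37 1 156 0; 0 0 0 37 1 156 0",
)

```text
clock: 23.7
tool_pos: [0.5394, 0.2583, 0.0366]
tool_rot: [180.0, -0.1, 21.8]
ft_force: [0.4, -0.0, 0.3]
opening: 0.0921
grasp_force: 0.0
```

>>> send_rows(
  moves="0 0 0 0 0 0 0.6; 0 0 0 0 0 0 0.6; 0 0 0 0 0 0 0.6; 0 0 0 0 0 0 0.6; 0 0 0 0 0 0 0.6; 0 0 0 0 0 -15 0.6; 0 0 0 0 0 -50 0.6; 0 0 0 0 0 -90 0.6",
)

```text
clock: 24.5
tool_pos: [0.5366, 0.2577, 0.125]
tool_rot: [-180.0, 0.2, 21.8]
ft_force: [0.9, 0.2, -1.7]
opening: 0.0534
grasp_force: 25.0
```

>>> send_rows(
  moves="0 0 0 0 0 -10 0.6; 0 0 0 0 0 -10 0.6; 0 0 0 0 0 -10 0.6; 0 0 0 0 0 -10 0.6; 0 0 0 0 0 -10 0.6; 0 0 0 0 0 -10 0.6; 0 0 0 0 0 -10 0.6; 0 0 0 0 0 -10 0.6",
)

```text
clock: 25.3
tool_pos: [0.5382, 0.258, 0.1349]
tool_rot: [-180.0, 0.0, 21.8]
ft_force: [0.7, -0.6, -3.3]
opening: 0.0536
grasp_force: 25.0
```

Run:
```python
from h import *
from bench import r
f=r.grab_frame('wrist');f=r.grab_frame('wrist')
s=r.state();print(s['tool_pos'],s['tool_rot'],s['opening'],s['grasp_force'])
B=[b for b in blobs(f,(240,278,400,412)) if b[1][4]>300];print(B)
for i,j in ((0,1),(0,2),(1,2)):
    if j<len(B): held2(f,s,(.5675,.067,-10),.13,B[i][0],B[j][0],-1)
```

```text
[0.53823851 0.25806634 0.13507224] [-1.79996895e+02  4.25853616e-04  2.18180904e+01] 0.053921295935139016 24.999563992023468
[([337.1, 321.4], [319, 304, 37, 34, 880]), ([295.2, 360.0], [278, 347, 36, 25, 604]), ([352.2, 364.9], [335, 353, 38, 19, 408])]
centre [-0.0019 -0.0012 -0.039 ] tool angle 134.4 world -112.6
-> (np.float64(0.56738774704293), np.float64(0.0692370295918155), 0.13, np.float64(124.43095675508215)) rz -1.791  d -43 186 5 dist 191 deg 103
centre [-0.0029  0.0094 -0.039 ] tool angle -108.2 world 130.0
-> (np.float64(0.5743547965165604), np.float64(0.05998208204475796), 0.13, np.float64(-118.1966332714914)) rz 2.444  d -40 197 5 dist 201 deg -140
centre [-0.0107  0.0017 -0.039 ] tool angle -174.4 world 196.2
-> (np.float64(0.5566702145842647), np.float64(0.06609565290815407), 0.13, np.float64(-184.3719554507037)) rz -2.684  d -54 185 5 dist 193 deg 154
```

>>> send_rows(
  moves="0 0 -0.1 -3 12 0 0.6; 0 0 -0.24 -8 35 1 0.6; 0 0 -0.38 -14 60 2 0.6; 0 0 -0.52 -20 87 3 0.6; 0 0 -0.66 -26 112 4 0.6; 0 0 -0.8 -32 140 5 0.6; 0 0 -0.94 -38 165 5 0.6; 0 0 -1.08 -43 180 5 0.6",
)

```text
clock: 26.2
tool_pos: [0.5657, 0.073, 0.1303]
tool_rot: [180.0, 0.0, 84.0]
ft_force: [-0.3, 0.4, -2.5]
opening: 0.0537
grasp_force: 25.0
```

>>> send_rows(
  moves="0 0 -0.14 0 0 0 0.6; 0 0 -0.28 0 0 0 0.6; 0 0 -0.42 0 0 0 0.6; 0 0 -0.56 0 0 0 0.6; 0 0 -0.66 0 0 0 0.6; 0 0 -0.69 0 0 0 0.6; 0 0 -0.69 0 0 0 0.6; 0 0 -0.69 0 0 0 0.6",
)

```text
clock: 27.0
tool_pos: [0.5653, 0.075, 0.1302]
tool_rot: [180.0, 0.0, 123.2]
ft_force: [0.9, 0.1, -2.0]
opening: 0.0538
grasp_force: 25.0
```

Run:
```python
from h import *
from bench import r
f=r.grab_frame('wrist');f=r.grab_frame('wrist')
s=r.state();print(s['tool_pos'],s['tool_rot'])
B=[b for b in blobs(f,(240,278,400,412)) if b[1][4]>300]
held2(f,s,(.5675,.067,-10),.042,B[0][0],B[1][0],-1)
```

```text
[0.56526772 0.07496504 0.13017009] [1.79993089e+02 2.96345200e-03 1.23199015e+02]
centre [ 0.0004 -0.001  -0.039 ] tool angle 134.6 world -11.4
-> (np.float64(0.5685319561907697), np.float64(0.06721920439176124), 0.042, np.float64(124.5780612424609)) rz -0.024  d -8 -2 88 dist 89 deg 1
```

>>> send_rows(
  moves="0 0 -0.015 -7 -2 15 0.6; 0 0 -0.015 -7 -2 40 0.6; 0 0 -0.015 -7 -2 65 0.6; 0 0 -0.015 -7 -2 80 0.6; 0 0 -0.015 -7 -2 87 0.6; 0 0 -0.015 -7 -2 88 0.6; 0 0 -0.015 -7 -2 88 0.6; 0 0 -0.015 -7 -2 88 0.6",
)

```text
clock: 27.9
tool_pos: [0.5685, 0.0679, 0.0434]
tool_rot: [179.9, 0.1, 124.1]
ft_force: [0.3, -0.1, -1.7]
opening: 0.0536
grasp_force: 25.0
```

>>> send_rows(
  moves="0 0 0 0 0 2 0.6; 0 0 0 0 0 4 0.6; 0 0 0 0 0 5 0.6; 0 0 0 0 0 5.5 0.6; 0 0 0 0 0 5.5 0.6; 0 0 0 0 0 5.5 0; 0 0 0 0 0 5.5 0; 0 0 0 0 0 5.5 0",
)

```text
clock: 28.7
tool_pos: [0.5676, 0.068, 0.0366]
tool_rot: [180.0, 0.0, 124.1]
ft_force: [-0.1, 0.1, -0.3]
opening: 0.0755
grasp_force: 0.0
```

>>> send_rows(
  moves="0 0 0 0 0 0 0; 0 0 0 0 0 -15 0; 0 0 0 0 0 -45 0; 0 0 0 0 0 -90 0; 0 0 0 0 0 -130 0; 0 0 0 0 0 -150 0; 0 0 0 0 0 -150 0; 0 0 0 0 0 -150 0",
)

```text
clock: 29.5
tool_pos: [0.5673, 0.068, 0.1866]
tool_rot: [180.0, 0.0, 124.1]
ft_force: [-1.1, 1.1, -0.3]
opening: 0.0918
grasp_force: 0.0
```

Run:
```python
from h import *
from bench import r
f=r.grab_frame('wrist');f=r.grab_frame('wrist')
s=r.state();print(s['tool_pos'],s['tool_rot'])
for b in blobs(f,(200,150,440,360)):
    if b[1][4]<1000: print(b,onz(f,b[0],.078,s).round(4))
plan(s,(.422,-.2,.19,60),(.422,-.302,.12,96))
```

```text
[0.56613607 0.06809608 0.18464687] [-1.79847901e+02 -1.25518933e-01  1.24089042e+02]
([327.5, 226.4], [319, 218, 18, 18, 248]) [0.5667 0.0799 0.078 ]
([306.8, 248.4], [298, 240, 18, 17, 229]) [0.5636 0.0581 0.078 ]
([228.2, 342.3], [219, 333, 19, 19, 204]) [ 0.5551 -0.0385  0.078 ]
([253.8, 354.3], [246, 348, 17, 12, 156]) [ 0.5769 -0.0363  0.078 ]
-> (0.422, -0.2, 0.19, 60) rz 1.119  d -141 -270 -5 dist 304 deg -64
-> (0.422, -0.302, 0.12, 96) rz 0.490  d -226 -327 65 dist 402 deg -28
```

Run:
```python
from h import *
from bench import r
plan(r.state(),(.42,-.37,.2,96))
```

```text
-> (0.42, -0.37, 0.2, 96) rz 0.490  d -281 -367 -15 dist 462 deg -28
```

>>> send_rows(
  moves="0 0 0.05 -18 -24 -15 0; 0 0 0.1 -44 -58 -15 0; 0 0 0.15 -72 -94 -15 0; 0 0 0.2 -100 -130 -15 0; 0 0 0.27 -128 -167 -15 0.3; 0 0 0.34 -156 -203 -15 0.6; 0 0 0.42 -184 -240 -15 1; 0 0 0.49 -212 -276 -15 1",
)

```text
clock: 30.4
tool_pos: [0.4559, -0.2632, 0.1996]
tool_rot: [-179.9, -0.2, 95.8]
ft_force: [0.9, -0.7, -0.3]
opening: 0.0619
grasp_force: 0.0
```

>>> send_rows(
  moves="0 0 0 21 -49 0 1; 0 0 0 21 -49 0 1; 0 0 0 0 0 0 1; 0 0 0 0 0 0 1; 0 0 0 0 0 0 1; 0 0 0 0 0 0 1; 0 0 0 0 0 0 1; 0 0 0 0 0 0 1",
)

```text
clock: 31.2
tool_pos: [0.4575, -0.2622, 0.2022]
tool_rot: [180.0, 0.0, 96.0]
ft_force: [0.0, 0.4, 0.4]
opening: 0.0002
grasp_force: 0.0
```

Run:
```python
from h import *
from bench import r
f=r.grab_frame('wrist');f=r.grab_frame('wrist')
s=r.state();print(s['tool_pos'],s['tool_rot'],s['opening']);pickle.dump((s,f),open('w4.pkl','wb'))
crop(f,(0,0,640,480),1.2,'w4.png')
plan(s,(.42,-.37,.2,96))
```

```text
[ 0.45749437 -0.26227458  0.20208628] [1.79966683e+02 3.98192096e-02 9.60089351e+01] 0.0004837954738542774
-> (0.42, -0.37, 0.2, 96) rz 0.000  d -103 -49 2 dist 114 deg -0
```

View pics/w4.png

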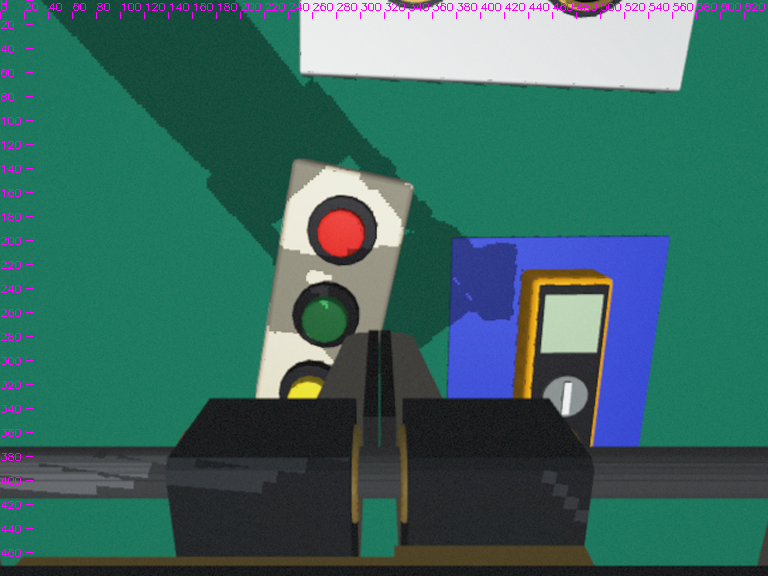

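Wrist view: red key at (284,194), green at (271,267), yellow partly hidden near (255,325). The meter is still on the mat.

Run:
```python
from h import *
from bench import r
s,f=pickle.load(open('w4.pkl','rb'));t=pickle.load(open('top0.pkl','rb'));S=pickle.load(open('scene0.pkl','rb'))
for n,w,a,b in [('red',(284.2,194.2),(451,313.5),(221.5,191)),('green',(270.8,267.5),(479.5,316.5),(199,187))]:
    print(n,onz(f,w,.05,s).round(4),tri(ray(f,w,s),ray(t,a)).round(4),tri(ray(f,w,s),ray(S,b)).round(4),'depth',f['z_map'][int(w[1]),int(w[0])])
    p,d=ray(f,w,s);print((p+d*f['z_map'][int(w[1]),int(w[0])]).round(4))
plan(s,(.422,-.302,.09,96),(.422,-.302,.045,96))
```

```text
red [ 0.4281 -0.2404  0.05  ] [ 0.4292 -0.2374  0.0692] [ 0.4276 -0.2398  0.0461] depth 0.3120674
[ 0.4287 -0.2387  0.0608]
green [ 0.4219 -0.3041  0.05  ] [ 0.4229 -0.2992  0.0631] [ 0.4219 -0.3019  0.0501] depth 0.32667536
[ 0.4229 -0.2999  0.0618]
-> (0.422, -0.302, 0.09, 96) rz 0.000  d -36 -39 112 dist 124 deg -0
-> (0.422, -0.302, 0.045, 96) rz 0.000  d -36 -39 157 dist 166 deg -0
```

>>> send_rows(
  moves="0 0 0 -36 -35 0 1; 0 0 0 -36 -39 40 1; 0 0 0 -36 -39 80 1; 0 0 0 -36 -39 110 1; 0 0 0 -36 -39 125 1; 0 0 0 -36 -39 130 1; 0 0 0 -36 -39 130 1; 0 0 0 -36 -39 130 1",
)

```text
clock: 32.1
tool_pos: [0.4233, -0.3029, 0.0729]
tool_rot: [179.9, 0.1, 96.0]
ft_force: [0.2, -0.5, 1.0]
opening: 0.0007
grasp_force: 0.0
```

Run:
```python
from h import *
from bench import r
r.grab_frame('wrist');s=r.state();plan(s,(.4223,-.3015,.06,96),(.4223,-.3015,.055,96));print(s['tool_pos'],s['ft_force'])
```

```text
-> (0.4223, -0.3015, 0.06, 96) rz 0.000  d 2 -1 13 dist 13 deg -0
-> (0.4223, -0.3015, 0.055, 96) rz 0.000  d 2 -1 18 dist 18 deg -0
[ 0.42343451 -0.30303112  0.0731132 ] [ 0.12213019 -0.40580447 -0.15929206]
```

Run:
```python
from h import *
from bench import r
f=r.grab_frame('top');crop(f,(130,190,560,350),1.85,'top2.png');pickle.dump(f,open('top2.pkl','wb'))
```

```text
(no output)
```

View pics/top2.png

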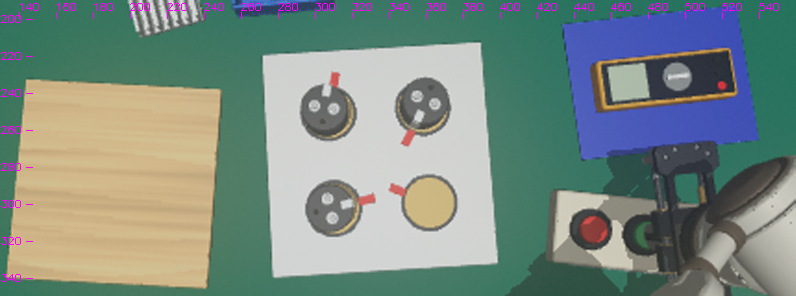

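>>> send_rows(
  moves="0 0 0 2 -1 4 1; 0 0 0 2 -1 7 1; 0 0 0 2 -1 9 1; 0 0 0 2 -1 10 1; 0 0 0 2 -1 11 1; 0 0 0 2 -1 12 1; 0 0 0 2 -1 12 1; 0 0 0 2 -1 12 1",
)

```text
clock: 33.0
tool_pos: [0.4214, -0.3002, 0.0596]
tool_rot: [-180.0, -0.0, 96.0]
ft_force: [-1.7, 1.3, 1.8]
opening: 0.0002
grasp_force: 1.1
```

Top view: three caps on pads at (305,249), (357,246), (305,302) with their ticks against the red marks. The board is empty and the meter is on the mat at (497,232). The fingertips seem to be just touching green.

>>> send_rows(
  moves="0 0 0 0 0 1 1; 0 0 0 0 0 2 1; 0 0 0 0 0 3 1; 0 0 0 0 0 4 1; 0 0 0 0 0 5 1; 0 0 0 0 0 6 1; 0 0 0 0 0 6 1; 0 0 0 0 0 6 1",
)

```text
clock: 33.8
tool_pos: [0.4216, -0.3005, 0.0561]
tool_rot: [-180.0, -0.0, 96.0]
ft_force: [-6.5, 7.2, 21.8]
opening: 0.0
grasp_force: 10.8
```

>>> send_rows(
  moves="0 0 0 0 0 -10 1; 0 0 0 0 0 -25 1; 0 0 0 -30 -6 -25 1; 0 0 0 -61 -12 -25 1; 0 0 0 -61 -12 -25 1; 0 0 0 -61 -12 -25 1; 0 0 0 -61 -12 -15 1; 0 0 0 -61 -12 -10 1",
)

```text
clock: 34.6
tool_pos: [0.4155, -0.3606, 0.0621]
tool_rot: [-179.9, -0.1, 96.1]
ft_force: [-0.3, 0.4, 1.4]
opening: 0.0008
grasp_force: 0.6
```

>>> send_rows(
  moves="0 0 0 0 0 3 1; 0 0 0 0 0 5 1; 0 0 0 0 0 7 1; 0 0 0 0 0 8 1; 0 0 0 0 0 9 1; 0 0 0 0 0 10 1; 0 0 0 0 0 10 1; 0 0 0 0 0 10 1",
)

```text
clock: 35.4
tool_pos: [0.416, -0.3618, 0.0561]
tool_rot: [-180.0, -0.1, 96.0]
ft_force: [-6.1, 9.0, 20.3]
opening: 0.0001
grasp_force: 10.0
```

Yellow is bottomed (20 N). Back to green, then on to red.

>>> send_rows(
  moves="0 0 0 0 0 -10 1; 0 0 0 0 0 -25 1; 0 0 0 30 6 -25 1; 0 0 0 61 12 -25 1; 0 0 0 61 12 -25 1; 0 0 0 61 12 -25 1; 0 0 0 61 12 -15 1; 0 0 0 61 12 -10 1",
)

```text
clock: 36.2
tool_pos: [0.4211, -0.301, 0.0627]
tool_rot: [-180.0, -0.0, 96.0]
ft_force: [-0.4, -0.5, -0.5]
opening: 0.0001
grasp_force: 0.0
```

>>> send_rows(
  moves="0 0 0 0 0 3 1; 0 0 0 0 0 5 1; 0 0 0 0 0 7 1; 0 0 0 0 0 8 1; 0 0 0 0 0 9 1; 0 0 0 0 0 10 1; 0 0 0 0 0 10 1; 0 0 0 0 0 10 1",
)

```text
clock: 37.0
tool_pos: [0.4212, -0.3009, 0.0561]
tool_rot: [-179.9, 0.0, 96.1]
ft_force: [-8.9, 4.5, 21.0]
opening: 0.0002
grasp_force: 10.2
```

>>> send_rows(
  moves="0 0 0 0 0 -10 1; 0 0 0 0 0 -25 1; 0 0 0 30 6 -25 1; 0 0 0 61 12 -25 1; 0 0 0 61 12 -25 1; 0 0 0 61 12 -25 1; 0 0 0 61 12 -15 1; 0 0 0 61 12 -10 1",
)

```text
clock: 37.8
tool_pos: [0.4266, -0.2389, 0.0626]
tool_rot: [-180.0, -0.0, 96.0]
ft_force: [-0.7, 0.2, 0.6]
opening: 0.0005
grasp_force: 0.0
```

>>> send_rows(
  moves="0 0 0 0 0 3 1; 0 0 0 0 0 5 1; 0 0 0 0 0 7 1; 0 0 0 0 0 8 1; 0 0 0 0 0 9 1; 0 0 0 0 0 10 1; 0 0 0 0 0 10 1; 0 0 0 0 0 10 1",
)

```text
clock: 38.6
tool_pos: [0.4268, -0.2389, 0.056]
tool_rot: [-179.9, 0.0, 96.1]
ft_force: [-9.5, 4.2, 21.6]
opening: 0.0004
grasp_force: 11.1
```

>>> send_rows(
  moves="0 0 0 0 0 -10 1; 0 0 0 0 0 -30 1; 0 0 0 0 0 -70 1; 0 0 0 0 0 -110 1; 0 0 0 0 0 -140 1; 0 0 0 0 0 -150 1; 0 0 0 0 0 -150 1; 0 0 0 0 0 -150 1",
)

```text
clock: 39.4
tool_pos: [0.4263, -0.2377, 0.2017]
tool_rot: [-179.9, -0.1, 96.0]
ft_force: [-1.0, 0.5, 0.2]
opening: 0.0006
grasp_force: 0.0
```

Run:
```python
from h import *
from bench import r
f=r.grab_frame('top');crop(f,(130,140,560,350),1.85,'top3.png')
```

```text
(no output)
```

View pics/top3.png

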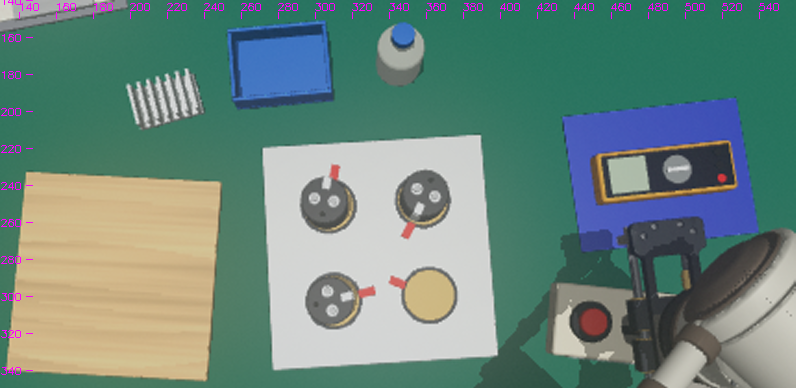

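Final view: caps at (306,249), (357,246), (306,302) with ticks at the marks, meter at (497,232) on the mat, and the bin, bottle and heat sink where they were. The robot touches nothing.

```bash
python3 -c "
from bench import r
print(r.close_job())"
```

```text
the job is handed in; nothing more can be done
None
```

The job is handed in (no verdict was returned): the multimeter is on the mat, the three capacitors present stand on their own pads with stripes at the red marks, and green, yellow, green, red were each pressed fully down and released.

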